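Clamp a coated panel and hold the thickness gauge on its marked spot

TASK

Clamp the coated test panel on its sloping rest by pressing the toggle clamp's raised handle down to its stop. Then lift the pen gauge out of its stand and hold its sprung tip lightly on the ringed spot of the panel, the gauge square to the sloping panel and the tip pushed in about half way, not bottomed. Finish still holding the gauge there for its reading, and leave the bottle, timer, forceps and carton alone.

Things in the scene. Friction and masses are not known exactly. Their poses are not given: they have to be found in the camera images.
- rest: fixed aluminium rest, 195 (x) x 168 (y) mm, origin under its middle on the worktop. Its 164 mm wide table rises 20 degrees along +x, top face 24 mm high at x = -80 mm, 63 mm at x = +27. The steel toggle clamp stands behind it at y = 0, x = 45 to 90 mm; open, its bar stands up, 160 mm high; closed, its rubber foot presses the panel, the clamp is under 120 mm high and covers |y| < 12 mm at x > -8 mm
- clamp_handle (a joint): toggle clamp handle, rad: 0 = open, sloping up 26 degrees from its pivot; 0.7 = closed, sloping down 14 degrees, against its stop. It pivots on a level axis along the rest's y. A spring holds it open with about 5 N at the grip; past 0.48 rad it goes over centre, snaps down and stays closed. Pressing it swings the clamp's bar down onto the panel
- handle_hinge (a point): handle's pivot on the rest's centre plane, 80 mm towards +x from the rest's origin, 89 mm above the worktop. The handle leaves it towards the rest's +x
- handle_pad (a point): point on the upper side of the handle's black round grip (17 mm thick, from 46 to 121 mm from the pivot), 90 mm from the pivot; moves with the handle. Press straight down from above, 85 mm from the pivot along the rest's x: the grip's top there is about 140 mm above the worktop when open, 76 mm at the stop
- panel: loose grey coated steel panel, 100 x 150 x 4 mm, lying on the sloping table against the front ledge; origin at the centre of its underside, z square to its face (20 degrees from vertical), x up the slope, y across
- spot (a point): the marked spot: centre of a printed black ring of 20 mm outside diameter with four tick marks, on the panel's top face, 16 mm down the slope and 22 mm towards +y from the panel's middle
- gauge: pen-type coating gauge, 95 to 160 g, upright in its stand, nose down: square handle 26 x 26 x 92 mm with ribbed grey grip, below it a round steel nose cone (18 mm) and a thin sprung tip. Origin on its axis at the lower end of the square handle (the shoulder resting on the stand), z up its axis, x and y square to the flat sides. Grip two flat sides 50 to 68 mm above the shoulder
- gauge_tip (a point): end of the sprung ball tip (8 mm thick), on the gauge's axis 28 mm below the shoulder when out; moves up with the tip as it is pushed in
- gauge_nose (a joint): how far the sprung tip is pushed in, m: 0 = out, 0.008 = bottomed. The spring pushes with 2.4 N at 0, 4.8 N at half way (0.004), 7.2 N at 0.008
- gauge_stand: fixed black block, 64 x 64 x 42 mm, origin under its centre; the gauge's nose hangs in a round hole, 20 mm wide and 36 mm deep, in its top. It stands on one or the other side of the rest, the bottle on the opposite side
- bottle: bystander: reagent bottle with screw cap, 54 mm thick, 100 mm high, origin under its centre
- timer: bystander: small digital timer, 56 x 64 x 19 mm
- forceps: bystander: steel forceps lying flat, 115 mm long
- carton: bystander: small card box of slides, 31 x 81 x 28 mm
- microscope: fixed microscope at the back left, 341 x 247 x 436 mm, origin under its middle; its eyepieces reach 170 mm towards the robot, 270 to 350 mm above the worktop: keep clear
- heat_lamp: fixed desk lamp at the back, origin under its middle; its shade hangs 250 to 410 mm above the worktop, reaching 180 mm towards the robot and from 150 mm right to 42 mm left of its origin: keep clear
Not all that is in view belongs to the job. What is shaped like the gauge but pink is not meant.

How it is judged (in metres and radians):
On the way, in this order (a step that is already met when the one before it is completed fails the run):
1. the clamp handle is pressed down to its stop, the gauge still in its stand (value of joint clamp_handle above 0.64 rad and horizontal distance between gauge and gauge_stand below 0.01 m and height (world z) of gauge below 0.048 m), for 0.2 s.
2. the gauge is lifted out of its stand in the fingers (height (world z) of gauge above 0.09 m and contact force between gauge and the fingers above 1 N and contact force between gauge and gauge_stand below 0.2 N), for 0.2 s.
At the end, for the whole second after the job is handed in: clamp handle within 0.06 rad of its stop; panel not shifted over 12 mm; gauge held still in the fingers, tip within 8 mm of the ring's centre, axis within 7 degrees of square to the panel, tip pushed in 1.5 to 7 mm with 2 to 10 N; gauge clear of the rest, gripper clear of the panel (value of joint clamp_handle above 0.64 rad and distance of panel from where it was at the start of the episode below 0.012 m and distance between gauge_tip and spot below 0.008 m and angle between the z axis of gauge and the z axis of panel, either way round below 0.12 rad and value of joint gauge_nose between 0.0015 and 0.007 m and contact force between gauge and panel between 2 and 10 N and contact force between gauge and the fingers above 1 N and contact force between gauge and rest below 0.3 N and contact force between the arm and panel below 0.3 N and linear speed of gauge below 0.02 m/s); the arm keeps its last pose, push and grip.
It fails at once if the gauge is rammed on the panel (over 20 N) (contact force between gauge and panel above 20 N).
It fails at once if a bystander is disturbed (moved over 25 mm) (distance of any of bottle, timer, forceps, carton from where it was at the start of the episode above 0.025 m).
It also fails if it takes over 54 s, if anything falls off the work surface, if the arm or the gripper's body presses on something with over 40 N, if the wrist force passes 120 N, or if a joint passes its speed limit or range.

ROBOT

A 6-joint arm with a two-finger parallel gripper is mounted at the origin on a cart in front of the work surface, level with it; the furniture and walls round the work are solid. World frame = base frame: x ahead of the robot, y to its left, z up, the work surface at z = 0. Lengths are in m, angles in degrees, forces in N, time in s.
With the tool pointing down it reaches from about 0.3 to 0.75 m from the base axis. Payload 8.5 kg.
Tool frame: the origin (TCP) lies midway between the tips of the shut fingers; the grasp point (between the pads) lies 19 mm behind it; z points along the fingers, y is the line along which they close (so a half turn about z gives the same grasp; the last joint's range is limited). The gripper opens to 85 mm and grips with 20 to 120 N. Pads are 22 mm wide; open, the fingers measure 114 mm over their backs; the gripper's body (76 mm by 85 mm) begins 54 mm behind the grasp point. The pads swing forward as they close: fully open they stand 13 mm farther back than shut.
Start: joints at [62.951, 21.807, 74.336, -0, 83.858, -12.336], TCP at [0.14, 0.532, 0.231] pointing down, gripper open.
Joint ranges: [-178.18, 178.18], [-50.72, 133.34], [12.68, 142.11], [-81.47, 261.47], [9.98, 163.14], [-165.26, 165.26]. Speed limits (degrees/s): [136.94, 136.94, 180, 180, 180, 180].

INTERFACE

Orientations are given as a 3x3 rotation matrix whose columns are the frame's x, y, z axes.
In Python, from station import ctrl gives the robot as it stands. Calls block until the motion is done:
- ctrl.move_ptp(position, orientation): joint-space move of the TCP to a pose.
- ctrl.servo_line(position, frame=None, max_speed=0.15): straight line of the TCP; frame=None keeps the orientation; max_speed is the mean speed in m/s.
- ctrl.goto_joints(angles): joint-space move.
- ctrl.let_go() and ctrl.grab(): open the fingers fully, or close them until they stop; the grip force is fixed at half the most.
- ctrl.sleep(seconds).
- ctrl.ik(position, orientation): joint angles nearest the present ones, or None.
- ctrl.get_state(): the state.
- ctrl.camera(name): name is "side" or "top"; returns a dict with "color" (384x512x3 uint8, blue, green, red), "z_map" (384x512 float32, m along the optical axis (not along the pixel's ray), 0 where there is no reading), "fx", "fy", "cx", "cy" (pixels), "dist_coeffs" ([k1, k2, p1, p2, k3] as OpenCV has them; the pictures are not rectified), "R" (3x3) and "t" (3): a world point X has camera coordinates R X + t. Camera axes: x right, y down, z forward; pixel columns grow to the right and rows downward; lengths in m; the calibration is good to about 2 mm. A picture is of the moment at which its call begins.
A pose or a line that the arm cannot do raises ctrl.IKError and nothing moves.
- ctrl.hand_in(): hands the job in; it is judged then, once.
The state is a dict: "clock": time; "joint_positions": joint angles; "dq": joint speeds; "joint_torque": joint torques, N m; "tool_pos": TCP position; "ee_rot": TCP orientation; "force": force on the tool from outside, world axes, zero at the start; "torque": the same for the moment, N m; "gripper_width": finger opening in m; "gripper_force": force on a finger pad.
Only numpy, scipy, OpenCV 4.12 (cv2) and the standard library are available. Lean on these libraries where they do the work, as an engineer would, in place of code of your own. Each camera call takes 0.05 s, during which the arm holds its last target. There are 200 camera calls.

## Working session

There is one attempt and no reset: what is moved stays moved. The work goes in short steps, each a Python script; the robot and the scene stay as the last script left them, time stands still between calls to the robot, and variables do not carry over. Pictures are saved under pics/ and viewed, at most 10 in all, crops included, and the job is handed in when it is done.

```bash
mkdir -p pics; ls
cat > h.py <<'E'
import numpy as np, cv2
from station import ctrl
def snap(n):
    c=ctrl.camera(n); np.savez('cam_%s.npz'%n,**{k:np.array(v) for k,v in c.items()}); return c
def load(n): return dict(np.load('cam_%s.npz'%n))
def world(c):
    """world xyz per pixel (nan where no reading)"""
    K=np.array([[c['fx'],0,c['cx']],[0,c['fy'],c['cy']],[0,0,1]],float)
    h,w=c['z_map'].shape; v,u=np.mgrid[:h,:w]
    p=cv2.undistortPoints(np.stack([u,v],-1).reshape(-1,1,2).astype(float),K,np.array(c['dist_coeffs'],float)).reshape(h,w,2)
    z=np.where(c['z_map']>0,c['z_map'],np.nan)
    X=np.dstack([p*z[...,None],z])-np.array(c['t'])
    return X@np.array(c['R'])
def proj(c,X):
    K=np.array([[c['fx'],0,c['cx']],[0,c['fy'],c['cy']],[0,0,1]],float)
    return cv2.projectPoints(np.array(X,float).reshape(-1,3),cv2.Rodrigues(np.array(c['R'],float))[0],np.array(c['t'],float),K,np.array(c['dist_coeffs'],float))[0].reshape(-1,2)
E
python3 - <<'E'
from h import *
for n in('top','side'):
    c=snap(n); cv2.imwrite('pics/%s0.png'%n,c['color']); print(n,np.round(-np.array(c['R']).T@np.array(c['t']),3),np.round(c['R'],2).tolist())
print(ctrl.get_state())
E
```

```text
pics
top [ 0.245 -0.077  1.712] [[0.01, -1.0, 0.0], [-0.98, -0.01, -0.22], [0.22, -0.0, -0.98]]
side [0.099 1.37  1.149] [[-0.95, -0.33, 0.01], [-0.19, 0.53, -0.82], [0.26, -0.78, -0.57]]
{'clock': 0.1, 'joint_positions': array([ 6.29492647e+01,  2.18360592e+01,  7.43777079e+01,  3.27951839e-04,
        8.38558722e+01, -1.23345310e+01]), 'dq': array([-0.03334389, -0.25003789, -0.16882719, -0.04536437,  0.03865189,
       -0.01978025]), 'joint_torque': array([ 4.56448150e-03, -4.49219120e+01, -2.31653792e+01, -1.57906229e-04,
        3.67572953e-03, -4.70352904e-05]), 'tool_pos': array([0.1395933 , 0.53173888, 0.23079945]), 'ee_rot': array([[-9.67195716e-01,  2.54031762e-01, -5.57823769e-04],
       [ 2.54032236e-01,  9.67195149e-01, -1.07988469e-03],
       [ 2.65199432e-04, -1.18616507e-03, -9.99999261e-01]]), 'force': array([0.18285852, 0.87326004, 0.40260396]), 'torque': array([ 0.04129927, -0.02968178, -0.00392065]), 'gripper_force': 0.0, 'gripper_width': 0.08567729763538076}
```

View pics/top0.png

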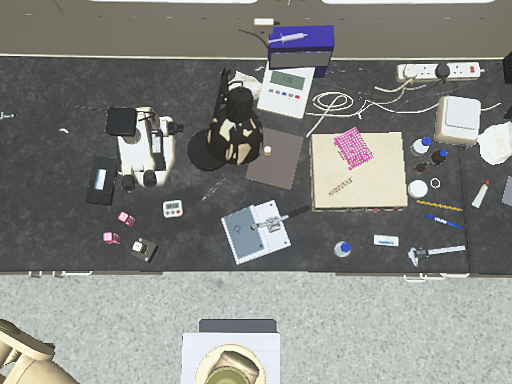

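View pics/side0.png

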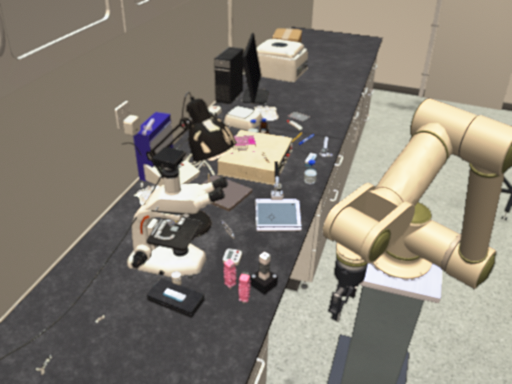

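The top view shows the rest with the grey panel at about (255,232) and its clamp handle pointing right-up to (308,208). The black stand with the gauge is at (144,248). There are two pink look-alikes at (126,218) and (111,239). The one in the black stand is the gauge, since the task says the pink ones are not meant. The bottle is at (343,249), the timer at (173,209), the forceps at about (212,190), and the carton at (386,240).

Run:
```python
from h import *
c=load('top'); im=c['color']; W=world(c)
a=cv2.resize(im[190:275,95:195],(400,340),interpolation=cv2.INTER_CUBIC)
b=cv2.resize(im[190:275,215:315],(400,340),interpolation=cv2.INTER_CUBIC)
cv2.imwrite('pics/crop0.png',np.hstack([a,b]))
print('bench z',np.nanmedian(W[255:262,180:200,2]))
roi=np.zeros(W.shape[:2],bool); roi[195:268,215:315]=1
g=cv2.cvtColor(im,cv2.COLOR_BGR2HSV)
P=W[232:255,232:250].reshape(-1,3)
# panel plane fit by region around
m=roi&(W[...,2]>.03)&(W[...,2]<.3)
for r in range(206,262,4): print(r,[int(x) if x==x else -1 for x in np.round(W[r,218:312:5,2]*1000)])
s=np.zeros_like(roi); s[230:275,125:165]=1
for r in range(232,268,2): print(r,[int(x) if x==x else -1 for x in np.round(W[r,126:162:2,2]*1000)])
for p in [(140,245),(144,250),(238,229),(305,209)]: print(p,np.round(W[p[1],p[0]],4))
```

```text
bench z -0.0007603355178320641
206 [-1, -2, -2, 4, -3, 3, 60, 67, 14, 19, 22, -1, -2, 1, 5, 2, -1, 132, 142]
210 [0, -3, 2, -1, -10, 51, 54, 68, 13, 14, 10, 9, 0, 3, 4, 2, 129, 135, 4]
214 [-4, -4, -3, 31, 43, 56, 58, 54, 13, 16, 6, 21, 17, -7, 117, 118, -1, -5, -1]
218 [-1, 26, 37, 41, 41, 46, 58, 55, 13, 8, 62, 97, 101, 105, 0, 1, -1, -1, 4]
222 [1, 27, 25, 36, 40, 51, 53, 63, 58, 128, 68, 104, 101, 0, -2, -1, 6, -5, 7]
226 [5, -1, 21, 40, 45, 56, 56, 137, 148, 18, 68, 78, 67, 14, -5, -3, -5, 0, 0]
230 [-4, 3, 20, 33, 40, 52, 54, 51, 59, 8, 25, 38, 16, 21, 3, 5, 0, -1, -5]
234 [-6, -5, 26, 32, 35, 51, 46, 56, 67, 64, 13, 19, 11, 9, 5, 2, -1, 6, -5]
238 [-4, 5, 15, 25, 34, 42, 47, 48, 47, 64, 21, 19, 14, 7, 15, -6, 1, 0, 3]
242 [11, 4, -2, 29, 31, 42, 41, 53, 60, 52, 14, 11, 9, 21, 17, 0, -8, 0, -3]
246 [4, -5, 0, 25, 26, 37, 47, 56, 56, 61, 17, -1, 11, 15, 5, -7, 1, -2, -2]
250 [-5, -4, -2, 27, 33, 40, 46, 47, 59, 62, 63, 16, -2, -2, 8, 1, -4, -5, 3]
254 [-6, 1, 1, 12, 31, 32, 43, 39, 50, 9, -2, -1, -6, -1, 9, 3, -4, -4, 0]
258 [1, -1, -6, -5, 30, 33, 31, -4, 0, -1, 2, -2, 5, -8, -
[... 761 characters left out ...]
-3, -4, 46, 47, 43, 36, 111, 98, 67, 40, 45, 48, 43, 10, 4, 7, 7]
254 [0, 6, 0, 40, 45, 46, 42, 39, 42, 41, 46, 39, 42, 35, 5, 3, 2, 4]
256 [4, -8, -4, 8, 8, 42, 42, 45, 43, 33, 40, 37, 43, 14, 2, -1, 2, 4]
258 [-2, 1, 4, -7, -2, -5, 5, 42, 38, 44, 55, 41, 28, 2, -2, -1, -2, 1]
260 [2, 2, -4, -1, -4, 1, -3, -2, -1, 38, 39, 51, 28, 0, 0, -3, 8, 3]
262 [-1, -6, -8, -4, -2, -3, -2, -1, 1, -4, -2, 28, 8, 5, 1, 6, 4, -10]
264 [-2, -5, 0, 7, 0, 1, 4, -3, -1, -8, -10, -3, -8, 0, -4, 1, -5, 1]
266 [7, -3, 3, 3, -4, 4, -6, 0, -3, -3, 2, -3, -2, 0, -2, 1, 4, -3]
(140, 245) [0.4205 0.2867 0.1257]
(144, 250) [0.4099 0.2844 0.0746]
(238, 229) [ 0.4858 -0.0205  0.0374]
(305, 209) [ 0.5366 -0.238   0.1423]
```

View pics/crop0.png

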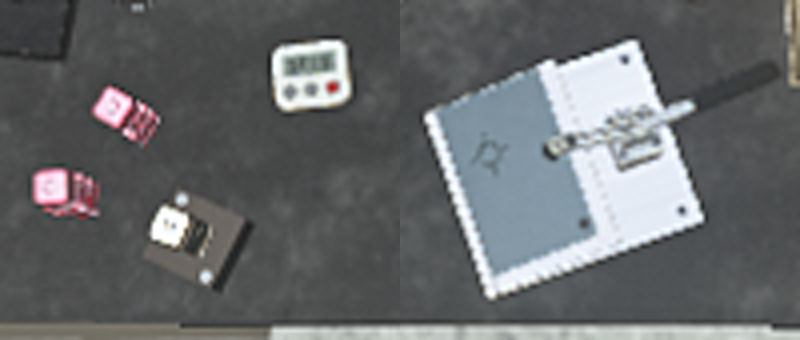

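The crop confirms it: the gauge is the white-capped grey pen in the black stand at about (139,246), and both pink ones stand free on the bench. The ring is at about (237,228), on the upper half of the panel. Next I'll get the poses.

```bash
cat >> h.py <<'E'
def onplane(c,uv,n,d):
    """pixels -> world points on plane n.X=d"""
    K=np.array([[c['fx'],0,c['cx']],[0,c['fy'],c['cy']],[0,0,1]],float); R=np.array(c['R']); 
    p=cv2.undistortPoints(np.array(uv,float).reshape(-1,1,2),K,np.array(c['dist_coeffs'],float)).reshape(-1,2)
    r=np.c_[p,np.ones(len(p))]@R; o=-R.T@np.array(c['t']); n=np.array(n,float)
    return o+r*((d-n@o)/(r@n))[:,None]
E
python3 - <<'E'
from h import *
c=load('top'); im=c['color']; W=world(c); hsv=cv2.cvtColor(im,cv2.COLOR_BGR2HSV)
print('hsv panel',hsv[240,240],'white',hsv[248,275],'grip',hsv[209,302],'cap',hsv[246,137])
def rect(m,h,name):
    n,l,st,_=cv2.connectedComponentsWithStats(m.astype(np.uint8)); k=1+st[1:,4].argmax(); v,u=np.nonzero(l==k)
    P=onplane(c,np.c_[u,v],[0,0,1],h)[:,:2]; r=cv2.minAreaRect((P*1000).astype(np.float32)); print(name,len(u),r); return r
Z=W[...,2]
# panel
m=np.zeros(Z.shape,bool); m[200:262,220:275]=1
pm=m&(hsv[...,0]>85)&(hsv[...,0]<115)&(hsv[...,1]>35)&(hsv[...,2]>80)
n,l,st,_=cv2.connectedComponentsWithStats(pm.astype(np.uint8)); k=1+st[1:,4].argmax(); pm=l==k
P=W[pm]; P=P[np.isfinite(P).all(1)]; 
for _ in range(3):
    A=np.c_[P[:,:2],np.ones(len(P))]; s=np.linalg.lstsq(A,P[:,2],rcond=None)[0]; e=P[:,2]-A@s; P=P[abs(e)<.015]
g=s[:2]; print('slope',np.degrees(np.arctan(np.hypot(*g))),'yaw',np.degrees(np.arctan2(g[1],g[0])))
nn=np.r_[-g,1]; v,u=np.nonzero(pm); Q=onplane(c,np.c_[u,v],nn,s[2])
yaw=np.arctan2(g[1],g[0])
for it in range(2):
    xr=np.r_[np.cos(yaw),np.sin(yaw)]; yr=np.r_[-xr[1],xr[0]]; ab=np.c_[Q[:,:2]@xr/np.cos(np.radians(20)),Q[:,:2]@yr]
    r=cv2.minAreaRect((ab*1000).astype(np.float32)); print('panel rect',r)
    a=r[2]; a=a-90 if a>45 else a; yaw+=np.radians(a)
print('panel yaw',np.degrees(yaw)); xy=(xr*r[0][0]*np.cos(np.radians(20))+yr*r[0][1])/1000; print('mid',xy,np.r_[xy,1]@s)
# stand
m=np.zeros(Z.shape,bool); m[230:270,120:166]=1
rect(m&(Z>.028)&(Z<.056),.042,'stand64'); rect(m&(hsv[...,2]>140),.134,'cap'); 
# grip
m=np.zeros(Z.shape,bool); m[195:222,285:315]=1
gm=m&(Z>.108)&(Z<.16); P=W[gm]; mu=P.mean(0); d=np.linalg.svd(P-mu)[2][0]; d*=-np.sign(d[1]); print('handle',gm.sum(),mu,'dir',d,'yaw',np.degrees(np.arctan2(d[1],d[0])),'ends',P[:,2].min(),P[:,2].max(),(P-mu)@d@[1] if 0 else np.ptp((P-mu)@d))
# white rest corners: outline left edge on bench / box height
print('box z',np.nanmedian(Z[180:205,330:380])); 
print('ring',W[224:234,232:243,2].mean())
E
```

```text
hsv panel [100  51 164] white [108  18 246] grip [105   8  63] cap [ 25  26 231]
slope 20.078817430369494 yaw -69.92737613153477
panel rect ((211.8684539794922, 431.10089111328125), (100.72196960449219, 151.23089599609375), 0.09294120222330093)
panel rect ((212.6133270263672, 430.7773132324219), (100.7184066772461, 151.23086547851562), 0.0056162625551223755)
panel yaw -69.82881866675635
mid [ 0.47324566 -0.03904042] 0.04507043056514415
stand64 278 ((413.8286437988281, 292.29541015625), (67.93328094482422, 63.68063735961914), 66.50100708007812)
cap 78 ((420.8567199707031, 294.249267578125), (40.737178802490234, 25.028079986572266), 3.3453149795532227)
handle 131 [ 0.53205353 -0.2155835   0.13010503] dir [ 0.29575837 -0.85358022  0.42886804] yaw -70.88922911520814 ends 0.10913010563231235 0.15951425392496466 0.0867300317346951
box z 0.07647131689594643
ring 0.039933074299525195
```

```bash
cat >> h.py <<'E'
yaw=np.radians(-69.83); xr=np.r_[np.cos(yaw),np.sin(yaw),0]; yr=np.r_[-xr[1],xr[0],0]; ez=np.r_[0,0,1.]
s20,c20=np.sin(np.radians(20)),np.cos(np.radians(20)); pn=-s20*xr+c20*ez; px=c20*xr+s20*ez
mid=np.array([.4732,-.0390,.0451])
def frame(z,y):
    y=y-z*(y@z); y=y/np.linalg.norm(y); return np.column_stack([np.cross(y,z),y,z])
E
python3 - <<'E'
from h import *
c=load('top'); im=c['color']; W=world(c); Z=W[...,2]; hsv=cv2.cvtColor(im,cv2.COLOR_BGR2HSV)
m=np.zeros(Z.shape,bool); m[60:200,100:200]=1; P=W[m&(Z>.2)&(Z<.6)]; print('scope min x',np.percentile(P[:,0],1),'y',np.percentile(P[:,1],[1,99]))
m=np.zeros(Z.shape,bool); m[60:200,200:270]=1; P=W[m&(Z>.2)&(Z<.6)]; print('lamp min x',np.percentile(P[:,0],1),'y',np.percentile(P[:,1],[1,99]))
# ring
spot=mid-.016*px+.022*yr; print('spot pred',spot,proj(c,spot))
v,u=np.mgrid[222:237,229:246]; g=im[222:237,229:246].astype(int).sum(2); d=np.clip(np.median(g)-25-g,0,None)
Q=onplane(c,np.c_[u.ravel(),v.ravel()],pn,pn@mid); w=d.ravel()*(np.linalg.norm(Q-spot,axis=1)<.016); print('ring centroid',(Q*w[:,None]).sum(0)/w.sum(), (w>0).sum())
# gauge cap & stand
m=np.zeros(Z.shape,bool); m[238:256,128:150]=1; v,u=np.nonzero(m&(Z>.125)); Q=onplane(c,np.c_[u,v],[0,0,1],.134); print('cap top',Q.mean(0),cv2.minAreaRect((Q[:,:2]*1e3).astype(np.float32)))
s=load('side'); WS=world(s); 
near=(np.hypot(WS[...,0]-.414,WS[...,1]-.292)<.06)
for lo,hi,h in((.03,.055,.042),(.122,.15,.134)):
    v,u=np.nonzero(near&(WS[...,2]>lo)&(WS[...,2]<hi)); Q=onplane(s,np.c_[u,v],[0,0,1],h); print('side',h,len(u),cv2.minAreaRect((Q[:,:2]*1e3).astype(np.float32)),Q.mean(0))
print('pressIK',[ctrl.ik(np.r_[.536,-.2276,.16],frame(-ez,sg*yr)) for sg in(1,-1)])
gx=np.r_[np.cos(np.radians(-23.5)),np.sin(np.radians(-23.5)),0]
for sg in(1,-1):
    F=frame(-ez,sg*gx); print('grasp',ctrl.ik(np.r_[.415,.292,.082],F))
    for sx in(1,-1): print('   fin',sx,[ctrl.ik(spot+pn*.064,frame(-pn,a)) for a in (sg*gx,sg*yr,sg*xr)])
E
```

```text
scope min x 0.5611520334413346 y [0.21260631 0.32584331]
lamp min x 0.6396705265449625 y [-0.09355509  0.06102311]
spot pred [ 0.48866662 -0.01730122  0.03962768] [[237.03420575 228.05585524]]
ring centroid [ 0.4887674  -0.01661277  0.03940512] 36
cap top [0.41439825 0.29323761 0.134     ] ((414.38616943359375, 292.6570739746094), (27.264272689819336, 25.780542373657227), 68.71409606933594)
side 0.042 273 ((415.2084655761719, 303.47412109375), (71.98950958251953, 72.5190658569336), 65.02338409423828) [0.41272719 0.31003262 0.042     ]
side 0.134 69 ((414.2406921386719, 303.34661865234375), (34.62778854370117, 31.175783157348633), 78.41309356689453) [0.41523668 0.30320845 0.134     ]
pressIK [array([-3.46483756e+01,  2.83605944e+01,  7.57172027e+01, -2.54444375e-14,
        7.59222028e+01, -5.48183756e+01]), array([-3.46483756e+01,  2.83605944e+01,  7.57172027e+01, -2.54444375e-14,
        7.59222028e+01,  1.25181624e+02])]
grasp [ 2.17419976e+01  2.71827924e+01  9.36821855e+01 -2.54444375e-14
  5.91350222e+01  4.52419976e+01]
   fin 1 [array([ -4.04540797,  23.14838731, 101.01486477,
[... 412 characters left out ...]
-24.05586709,
        49.92683905,  -9.54264556]), array([ -4.04540797,  23.14838731, 101.01486477, -24.05586709,
        49.92683905,  80.45735444])]
grasp [ 2.17419976e+01  2.71827924e+01  9.36821855e+01 -2.54444375e-14
  5.91350222e+01 -1.34758002e+02]
   fin 1 [array([  -4.04540797,   23.14838731,  101.01486477,  -24.05586709,
         49.92683905, -147.64898763]), None, array([ -4.04540797,  23.14838731, 101.01486477, -24.05586709,
        49.92683905, -99.54264556])]
   fin -1 [array([  -4.04540797,   23.14838731,  101.01486477,  -24.05586709,
         49.92683905, -147.64898763]), None, array([ -4.04540797,  23.14838731, 101.01486477, -24.05586709,
        49.92683905, -99.54264556])]
```

Ring and panel agree to 1 mm, and the gauge and stand agree at (0.414, 0.2925). Now to press the clamp.

Run:
```python
from h import *
F=frame(-ez,yr); p=np.r_[.536,-.2276,.19]
ctrl.move_ptp(np.r_[.38,.22,.25],F)
ctrl.grab()
ctrl.move_ptp(p,F)
f0=ctrl.get_state()['force']
for z in(.145,.12,.105,.095,.088,.083):
    p[2]=z; ctrl.servo_line(p,max_speed=.08); s=ctrl.get_state(); print(z,np.round(s['force']-f0,1),round(s['tool_pos'][2],4),round(s['clock'],1))
for z in(.080,.077,.075,.073):
    if (s['force']-f0)[2]>12: break
    p[2]=z; ctrl.servo_line(p,max_speed=.03); s=ctrl.get_state(); print(z,np.round(s['force']-f0,1),round(s['tool_pos'][2],4),round(s['clock'],1))
ctrl.sleep(.2)
p[2]=.19; ctrl.servo_line(p,max_speed=.15)
ctrl.let_go()
gx=np.r_[np.cos(np.radians(-22.5)),np.sin(np.radians(-22.5)),0]
ctrl.move_ptp(np.r_[.40,-.02,.25],frame(-ez,gx)); ctrl.move_ptp(np.r_[.39,.26,.23],frame(-ez,gx))
c=snap('top'); print(ctrl.get_state()['clock']); cv2.imwrite('pics/top1.png',cv2.resize(c['color'][190:275,95:315],(800,310),interpolation=cv2.INTER_CUBIC))
W=world(c); print(np.round(np.nanmax(W[195:225,270:315,2]),3))
```

```text
0.145 [ 1.4 -0.3  1.5] 0.1454 4.8
0.12 [-0.1 -0.6  1.6] 0.1201 5.2
0.105 [-0.6  0.7  0.3] 0.1047 5.6
0.095 [-0.  -0.7 -0. ] 0.0948 5.9
0.088 [-0.7 -0.2  0.6] 0.0876 6.1
0.083 [-0.  -0.4  0.5] 0.0827 6.4
0.08 [-0.4 -0.2  0.4] 0.0798 6.6
0.077 [-0.3 -0.2  6.5] 0.0777 6.9
0.075 [-3.   2.5 16.7] 0.077 7.1
11.1417
0.114
```

View pics/top1.png

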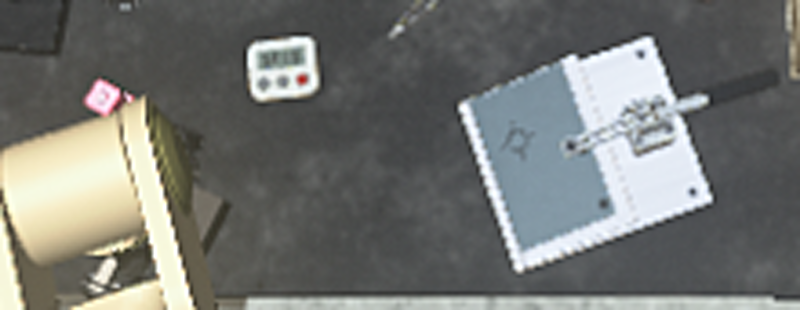

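The panel and ring look unmoved (ring at about (517,140) in the crop), and the bar now lies on the panel at (575,148). I'll check the grip height and ring position by depth, then grasp and lift.

Run:
```python
from h import *
c=load('top'); W=world(c); d=W[...,:2]-np.r_[.4850-.0056,-.0707-.002]; a=d@xr[:2]; b=d@yr[:2]; Z=W[...,2]
for lo in range(130,200,15):
    m=(a*1e3>lo)&(a*1e3<lo+15)&(abs(b)<.012)&(Z>.03); print(lo,m.sum(),np.round(np.median(Z[m]),3) if m.any() else '')
spot=mid-.016*px+.022*yr; im=c['color']
v,u=np.mgrid[222:237,229:246]; g=im[222:237,229:246].astype(int).sum(2); k=np.clip(np.median(g)-25-g,0,None)
Q=onplane(c,np.c_[u.ravel(),v.ravel()],pn,pn@mid); w=k.ravel()*(np.linalg.norm(Q-spot,axis=1)<.016); print('ring',(Q*w[:,None]).sum(0)/w.sum())
gx=np.r_[np.cos(np.radians(-22.5)),np.sin(np.radians(-22.5)),0]; F=frame(-ez,gx)
ctrl.move_ptp(np.r_[.414,.2925,.20],F)
ctrl.servo_line(np.r_[.414,.2925,.082],max_speed=.12)
ctrl.grab(); s=ctrl.get_state(); print(s['gripper_width'],s['gripper_force'],s['force'],s['clock'])
ctrl.servo_line(np.r_[.414,.2925,.19],max_speed=.1); ctrl.sleep(.3)
s=ctrl.get_state(); print(s['gripper_width'],s['gripper_force'],s['force'],s['tool_pos'],s['clock'])
q=np.r_[.40,.16,.20]; ctrl.servo_line(q,max_speed=.15); ctrl.sleep(.2)
t=snap('side'); cv2.imwrite('pics/side2.png',cv2.resize(t['color'][150:330,200:400],(800,600)[0:1]+(600,) if 0 else (667,600),interpolation=cv2.INTER_CUBIC)); snap('top')
```

```text
130 24 0.08
145 22 0.078
160 23 0.075
175 22 0.068
190 14 0.065
ring [ 0.48884514 -0.01649765  0.03937554]
0.0250191367311878 61.36860966682434 [ 2.81733423 -1.54792375 -0.44323311] 13.1667
0.024790570574516255 61.217955350875854 [-0.98615866  0.33866438 -1.73393636] [0.41395964 0.29246332 0.18977082] 14.7
```

View pics/side2.png

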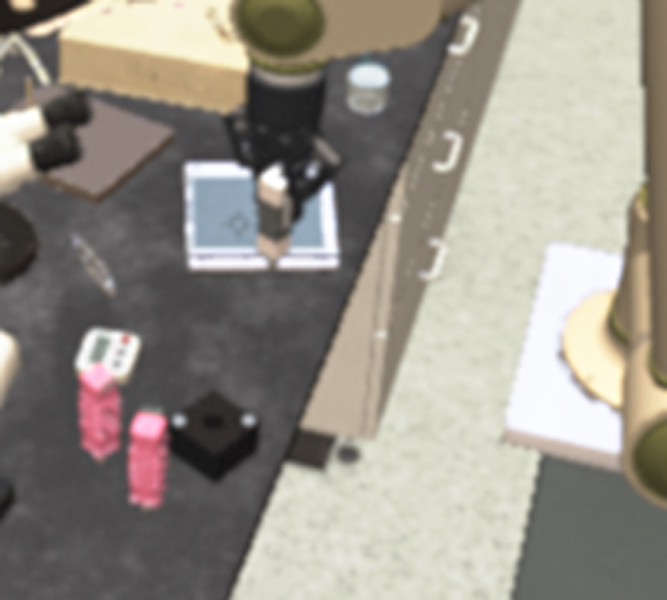

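The gauge is held upright with its tip at about (282,229) full-frame, and the stand at (214,435) in the crop is empty. I'll check the tip against the prediction, then move over the spot.

Run:
```python
from h import *
t=load('side'); p=np.array(ctrl.get_state()['tool_pos']); print(p)
print('pred tip,shoulder,top',proj(t,[p-[0,0,.068],p-[0,0,.040],p+[0,0,.052]]))
gx=np.r_[np.cos(np.radians(-22.5)),np.sin(np.radians(-22.5)),0]; spot=np.r_[.4887,-.0167,.0395]
for y in(gx,yr):
    for h in(.068+.06,.068+.02,.064): print(ctrl.ik(spot+pn*h,frame(-pn,y)))
ctrl.move_ptp(spot+pn*.138,frame(-pn,gx)); ctrl.servo_line(spot+pn*.083,max_speed=.08); ctrl.sleep(.3)
s=ctrl.get_state(); print(s['tool_pos'],s['force'],s['clock'])
t=snap('side'); cv2.imwrite('pics/side3.png',cv2.resize(t['color'][170:250,230:330],(750,600),interpolation=cv2.INTER_CUBIC)); T=snap('top')
X=[spot,spot+pn*.015,spot+pn*.135]; print(proj(t,X),proj(T,X))
cv2.imwrite('pics/top3.png',cv2.resize(T['color'][190:260,200:300],(800,560),interpolation=cv2.INTER_CUBIC))
```

```text
[0.39996161 0.16031854 0.19989579]
pred tip,shoulder,top [[281.59739834 230.56159813]
 [281.99394098 224.01023043]
 [283.34570957 201.50109027]]
[ -1.35314384  17.83163729  96.76085704 -21.63357826  59.65794345
  29.46156622]
[ -2.99531502  21.04587051  99.54949837 -23.01093111  53.55208498
  30.57841571]
[ -3.96765056  23.1717382  101.00176643 -24.06511884  49.94370704
  31.43910756]
[ -1.35314384  17.83163729  96.76085704 -21.63357826  59.65794345
 -11.43796491]
[ -2.99531502  21.04587051  99.54949837 -23.01093111  53.55208498
 -10.32111541]
[ -3.96765056  23.1717382  101.00176643 -24.06511884  49.94370704
  -9.46042357]
[0.47896067 0.01002681 0.11775663] [ 0.39873556  0.75631113 -1.30166578] 17.825
[[270.97275209 216.48480785]
 [271.17010967 214.35240026]
 [272.84771315 196.18260396]] [[236.85801968 228.05052565]
 [235.2742881  227.95791471]
 [221.56452645 227.15821305]]
```

View pics/side3.png

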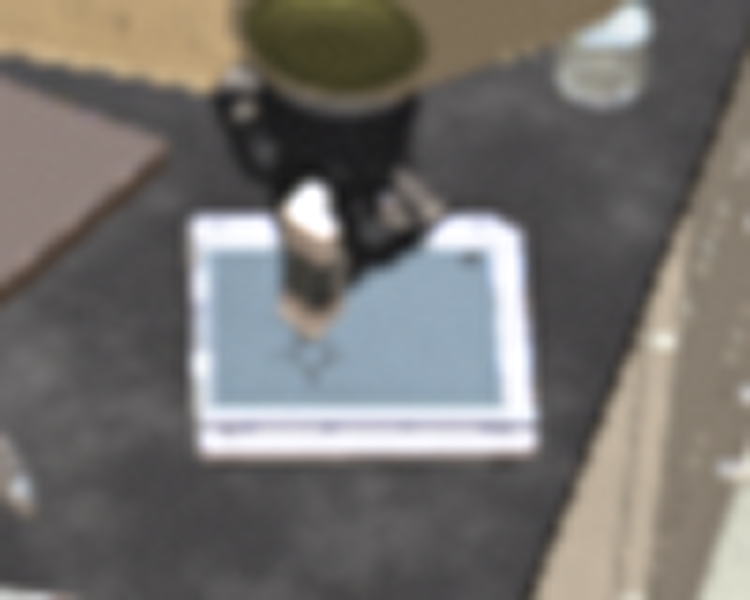

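View pics/top3.png

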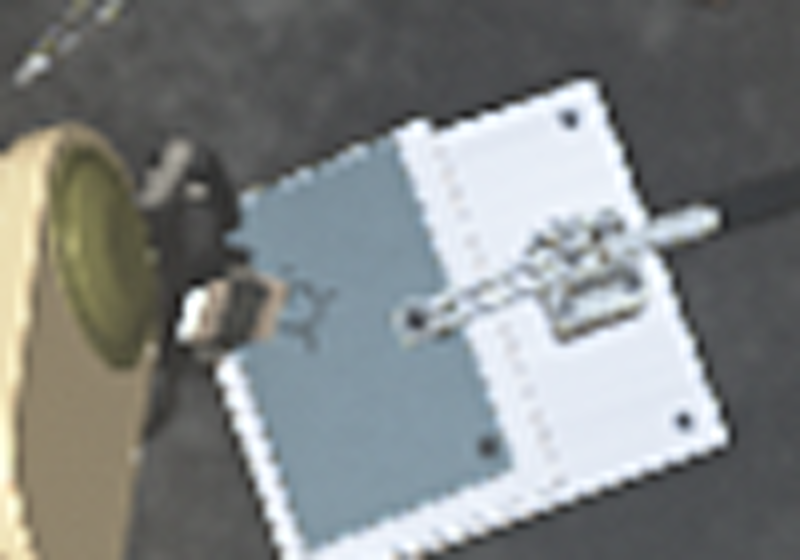

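The nose lands where predicted, just short of the ring, in both views. The cap looks slightly off the predicted axis, so I'll fit the tilt from both depth clouds.

Run:
```python
from h import *
from scipy.optimize import least_squares
from scipy.spatial.transform import Rotation as R
s=ctrl.get_state(); E=np.array(s['ee_rot']); tcp=np.array(s['tool_pos'])
sh=tcp+E[:,2]*.040   # shoulder nominal
G=np.column_stack([E[:,0],-E[:,1],-E[:,2]])
print('axis err of tool deg',np.degrees(np.arccos(G[:,2]@pn)))
C=[]
for n in('top','side'):
    c=load(n); W=world(c); L=(W-sh)@G; hsv=cv2.cvtColor(c['color'],cv2.COLOR_BGR2HSV)
    m=(abs(L[...,0])<.024)&(abs(L[...,1])<.022)&(L[...,2]>-.005)&(L[...,2]<.1)&(hsv[...,2]>90)
    C.append(L[m]); print(n,m.sum(),[np.round(L[m&(L[...,2]>a)&(L[...,2]<=a+.02)].mean(0)*1e3,1).tolist() for a in(0,.02,.04,.06,.08)])
def sd(p,L):
    Q=R.from_rotvec([p[0],p[1],0]).inv().apply(L-np.r_[0,0,.06]-np.r_[p[2],p[3],0])+[0,0,.06]
    q=abs(Q-[0,0,.046])-[.013,.013,.046]
    return np.linalg.norm(np.maximum(q,0),axis=1)+np.minimum(q.max(1),0)
for k in(C[0],C[1],np.vstack(C)):
    r=least_squares(lambda p:sd(p,k)*1e3,[0,0,0,0],loss='soft_l1',f_scale=3,x_scale=[.05,.05,.003,.003]); print('tilt deg',np.degrees(r.x[:2]),'off mm',r.x[2:]*1e3,r.cost/len(k))
    print('sd deg',np.degrees(np.sqrt(np.diag(np.linalg.inv(r.jac.T@r.jac))[:2])*3))
```

```text
axis err of tool deg 0.015154169756710379
top 74 [[-7.3, -3.0, 11.5], [-6.3, -4.3, 23.4], [-8.1, -3.2, 54.3], [-7.9, 2.9, 70.5], [-7.1, 1.4, 90.2]]
side 112 [[11.1, 5.5, 9.8], [16.6, 3.7, 26.5], [14.3, -8.1, 49.2], [14.2, 2.4, 71.0], [11.3, 0.5, 90.1]]
tilt deg [-1.48206422  0.30641014] off mm [4.82071937 0.63719795] 1.6833066926543843
sd deg [2.16556249 1.01667695]
tilt deg [-0.51699039  0.17165098] off mm [3.95339803 0.91061226] 2.432777031166926
sd deg [1.19305037 0.97411153]
tilt deg [-0.66597066  0.37794365] off mm [4.43087378 0.85976996] 2.17584391185951
sd deg [1.02976484 0.70932312]
```

The tilt is under 1.5°, and the gauge sits about 4 mm along tool x in the fingers. I'll correct most of that and descend gently with force checks.

Run:
```python
from h import *
gx=np.r_[np.cos(np.radians(-22.5)),np.sin(np.radians(-22.5)),0]; F=frame(-pn,gx)
spot=np.r_[.4887,-.0167,.0395]-.0033*F[:,0]; print(F[:,0])
def fm(n=8):
    a=[]
    for _ in range(n): ctrl.sleep(.03); a.append(ctrl.get_state()['force'])
    return np.mean(a,0)
ctrl.servo_line(spot+pn*.080,F,max_speed=.04); ctrl.sleep(.3); f0=fm()
for h in(.074,.072,.070,.069,.068,.067,.066,.065,.064,.063,.062,.061,.060):
    ctrl.servo_line(spot+pn*h,F,max_speed=.02); f=(fm()-f0)@pn; print(h,round(f,2),round(pn@(np.array(ctrl.get_state()['tool_pos'])-spot),4))
    if f>4.3: break
print(ctrl.get_state()['clock'])
t=snap('side'); T=snap('top')
cv2.imwrite('pics/fin.png',np.hstack([cv2.resize(t['color'][190:240,240:290],(400,400),interpolation=cv2.INTER_CUBIC),cv2.resize(T['color'][200:250,210:260],(400,400),interpolation=cv2.INTER_CUBIC)]))
```

```text
[ 0.36967456  0.89247335 -0.25851894]
0.074 0.09 0.0741
0.072 0.35 0.072
0.07 0.04 0.07
0.069 -0.08 0.069
0.068 0.06 0.068
0.067 2.75 0.0671
0.066 3.01 0.066
0.065 4.12 0.065
0.064 4.68 0.0641
23.6
```

View pics/fin.png

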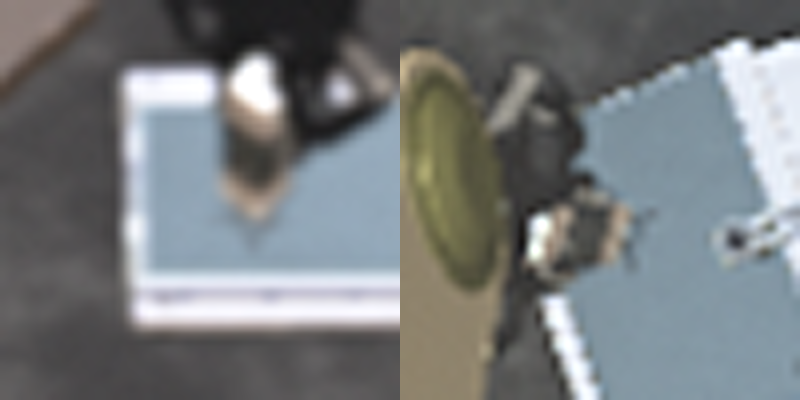

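Contact came at the predicted height and the force is 4.7 N, about half travel. In both views the nose sits over the ring, with only its outer ticks showing at (250,240) and (640,215). Handing in.

```bash
python3 -c "
from station import ctrl
print(ctrl.hand_in())"
```

```text
the job is handed in; nothing more can be done
None
```

The job is handed in but the judge returned no result: the clamp is pressed to its stop, and the gauge is held square on the ringed spot with about 4.7 N, roughly half its tip travel.

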